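# Load the gluing nest and crack open the stuck glue box

## Robot

A 6-joint arm with a two-finger parallel gripper is mounted at the origin on the work surface. World frame = base frame: x ahead of the robot, y to its left, z up, the work surface at z = 0. Lengths are in mm, angles in rad, forces in N, time in s.
With the tool pointing down it reaches from about 375 to 925 mm from the base axis. Payload 5.7 kg.
Tool frame: the origin (TCP) lies between the finger pads; the fingertips stand arm.finger_overhang ahead of it and the grasp point (between the pads) lies 2 mm behind it (arm.finger_overhang is the distance from the TCP to the fingertips, in mm); z points along the fingers, y is the direction in which the jaws open and shut (so a half turn about z gives the same grasp; the last joint's range is limited). The gripper opens to 88 mm and grips with 3 to 60 N. Pads are 20 mm wide; open, the fingers measure 115 mm over their backs; the gripper's body (75 mm by 178 mm) begins 61 mm behind the grasp point.
Start: joints at [1.054, 0.359, 1.51, -0, 1.272, -0.115], TCP at [234.636, 552.187, 239.623] pointing down, gripper open.
Joint ranges: [-2.97, 2.97], [-1.01, 2.36], [0.21, 2.38], [-0.96, 4.11], [0.2, 2.71], [-2.98, 2.98]. Speed limits (rad/s): [2.39, 2.39, 3.14, 3.14, 3.14, 3.14].

## Interface

Orientations are given as a rotation vector (axis times angle).
In Python, from station import arm, vision gives the robot as it stands. The module is installed in compiled form; this text tells all that it offers.
- The arm moves only by the tool apply_moves, never from a script. Its argument "plan" is a list of rows, each a list of 3 entries, a list of its own where there are three numbers: the finger opening in cm, from 0 to 8.78, then the shift along the tool's x, y, z in cm, then the turn, a rotation vector about the tool's x, y, z in rad. In form: [[gripper, [dx, dy, dz], [wx, wy, wz]], ...]. A call has 1 to 12 rows; each row shifts and turns the commanded pose from where the row before left it, along the tool's axes as they then stand; what a row does not reach is not made up. A row lasts 1/8 s, in which the tool goes at most 62.5 mm and 10.7 degrees, less where a joint would pass 70% of its speed; a pose out of reach is approached as far as the arm can. A call is refused whole if a number of a shift passes 6.25 or a number of a turn 0.188, either way. A call with a gripper value outside its range is refused whole. The fingers move at their own pace and stop on an object; "newtons" is the grip in N (left out, the last holds). Time passes only in rows, so rows that do not move let the fingers close. It gives the time, the measured TCP pose, the force and the opening at its end, in the units of the state.
- arm.get_obs(): the state, without advancing time (a new reading comes with each control period).
- vision.grab_frame(name): name is "scene" or "top"; returns a dict with "img" (420x560x3 uint8, red, green, blue), "fx", "fy", "cx", "cy" (pixels), "eye" and "orientation" of the camera in the world. Camera axes: x right, y up, looking along -z (the intrinsics and any distortion apply to the point x, -y, -z); pixel columns grow to the right and rows downward; lengths in mm; the calibration is good to about 2 mm. A picture is of the moment at which its call begins. There is no depth.
- arm.hand_in(): hands the job in, once; it reports no verdict.
The state is a dict: "clock": time; "qpos": joint angles; "dq": joint speeds; "tau": joint torques, N m; "ee_pos": TCP position; "orientation": TCP orientation; "force": force on the tool from outside, world axes, zero at the start; "torque": the same for the moment, N m; "grip_width": finger opening in mm.
Only numpy, scipy, OpenCV 4.12 (cv2) and the standard library are available. Lean on these libraries where they do the work, as an engineer would, in place of code of your own. Each camera call takes 0.05 s, during which the arm holds its last target. There are 200 camera calls.

## Task

Get the gluing station ready: first lay the round pink lid blank flat and fully home in the nest block with the round recess and let go of it. Then take the blue glue box's metal cover by its black handle, pull until the dried glue along its front edge gives way, without letting the cover fly wide open, and hold it just ajar, about 30 mm open at the front edge, for the person with the brush. Finish while still holding the handle with the cover steady at that opening; keep the other things on the table where they are.

Things in the scene. Friction and masses are not known exactly. Their poses are not given: they have to be found in the camera images.
- round_blank: pink round lid blank, a solid disc 56 mm in diameter and 15 mm thick, about 30 g, lying flat on the table at the start. Origin: centre of its underside; z up through the disc.
- round_nest: fixed tan block 100 x 100 x 18 mm high with a round recess in the middle of its top (dark grey floor): 59 mm in diameter, 6 mm deep, 3 mm chamfer at the mouth. The seated blank stands 9 mm proud of the block. Origin: centre of its underside. A similar block beside it has a square recess (see square_nest); the two may change places.
- round_floor (a point): centre of the floor of the round recess, 12 mm above the table; z up. The blank's origin belongs here.
- square_nest: fixed tan block 100 x 100 x 18 mm high with a square recess 53 x 53 mm, 6 mm deep; not used in this job. Origin: centre of its underside.
- glue_box: blue rectangular glue box fixed to the table, 150 mm (x) x 130 mm (y) x 80 mm high, with a flat metal cover 6 mm thick on top. Origin: centre of its underside. Its -x axis points to its front, roughly to the robot; the cover is hinged along its back (+x) upper edge, the hinge line runs along the box's y axis.
- lid_hinge (a point): middle of the cover's hinge line: at the box's back upper edge, 80 mm above the table, 75 mm behind the box's centre; axes as the box's: x away from the front, y along the hinge, z up.
- glue_lid (a joint): opening angle of the cover in rad: 0 shut, grows as its front edge rises, up to 1.6. The front edge is 153 mm from the hinge, so 0.2 rad is about 30 mm open at the front. Dried glue holds the front edge: breaking it free takes about 15 to 22 N upward at the handle at first, fading to nothing in the first 0.06 rad; after that only the cover's weight (about 0.26 kg) remains. The hinge does not stay by itself: let go, the cover falls shut.
- lid_edge (a point): middle of the cover's front edge on its underside; moves with the cover; axes as the box's when shut.
- cover: the cover with its handle, flat metal 152 mm (x) x 134 mm (y) x 6 mm; origin on the hinge line, in the plane of its underside; axes as the box's when shut; the cover extends along its -x.
- lid_handle (a point): foot of the black upright fin on top of the cover, part of it, 115 mm in front of the hinge: 36 mm long (x), 16 mm thick (y), 40 mm high in all, its top 6 mm widened to 22 mm (y). This point: centre of the fin's foot on the cover's top, 86 mm above the table when shut; z up along the fin, y across it, parallel to the hinge line. Grip it across its thickness, from above, about 22 mm above this point.
- square_blank: pink square blank 50 x 50 x 15 mm lying flat; not needed, leave it. Origin: centre of its underside. It may lie where the round blank lay in another start.
- tape_roll: tan roll of tape lying flat, 90 mm in diameter, 25 mm high; bystander. Origin: centre of its underside.
- brush: small brush lying flat; bystander. Origin at its underside.
- bone_folder: cream flat folding stick 150 x 22 x 6 mm; bystander. Origin: centre of its underside.
- white_box: open white paper box 130 x 100 x 35 mm; bystander. Origin: centre of its underside.
- weight: steel weight with a knob, 56 mm in diameter, 60 mm high; bystander. Origin: centre of its underside.

How it is judged:
By the outcome, as a careful person would: the job done as asked, in the order asked, and still so for the second after the job is handed in, while the arm keeps its last pose, push and grip.
It also fails if it takes over 58 s, if anything falls off the work surface, if the arm or the gripper's body presses on something with over 40 N, if the wrist force passes 120 N, or if a joint passes its speed limit or range.

## Working session

There is one attempt and no reset: what is moved stays moved. The work goes in short steps, Python scripts to look and compute and a tool call to move; the robot and the scene stay as the last step left them, time stands still between calls to the robot, and variables do not carry over. Pictures are saved under pics/ and viewed, about 8 in all and at most 12, crops included, and the job is handed in when it is done.

Besides the shell and the picture viewer there is one more tool, called after "Call:" as name(argument=value, ...), one argument or row to a line, values as JSON. apply_moves: Moves the arm, as the interface text tells. Its arguments: {"type":"object","properties":{"plan":{"type":"array"},"newtons":{"type":"number"}},"required":["plan"]}

```bash
mkdir -p pics
python3 - <<'E'
from station import arm, vision
import cv2
print(arm.get_obs(), arm.finger_overhang)
for n in("top","scene"):
    f=vision.grab_frame(n); cv2.imwrite(f"pics/{n}0.png",f["img"][:,:,::-1]); print({k:v for k,v in f.items() if k!="img"})
E
```

```text
{'clock': 0.0, 'qpos': array([ 1.05387626e+00,  3.59488543e-01,  1.51144498e+00,  6.89176860e-06,
        1.27252904e+00, -1.15099676e-01]), 'dq': array([-1.07459538e-03,  4.24174392e-04,  5.20693041e-04, -3.57408140e-04,
        4.15752643e-04, -7.09698660e-05]), 'tau': array([-3.91171607e-04, -5.15391612e+01, -2.70722061e+01,  6.76907273e-02,
        3.51572048e-02, -1.17301815e-04]), 'ee_pos': array([234.32256311, 551.6125278 , 238.81461947]), 'orientation': array([-6.26825975e-01, -3.07782318e+00,  2.78805889e-03]), 'force': array([-0.90937856, -0.8273838 , -0.90142595]), 'torque': array([ 0.01517769, -0.00107895,  0.03864035]), 'grip_width': 88.34500694273159} 17.0
{'fx': 458.41949467065024, 'fy': 458.41949467065024, 'cx': 286.134894904279, 'cy': 211.39871156301277, 'eye': array([ 500.55859445,   25.34780482, 1111.29594108]), 'orientation': array([ 0.04068326, -0.04092179, -1.5537702 ])}
{'fx': 446.1497497294608, 'fy': 446.1497497294608, 'cx': 272.801023039761, 'cy': 215.95265079201891, 'eye': array([1247.85451531, -319.5410698 ,  666.46288663]), 'orientation': array([0.8173586 , 0.50543444, 1.00069181])}
```

View pics/top0.png

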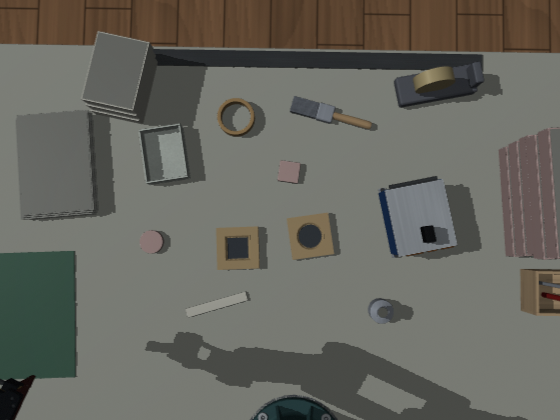

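View pics/scene0.png

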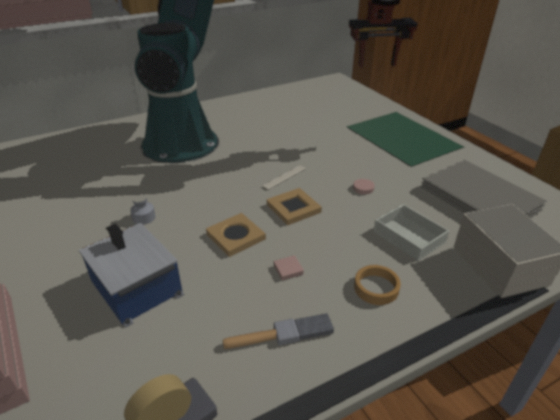

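The top view shows the round blank at about (151,242), the round nest at (310,236), the square nest at (238,248), the glue box at (418,217) with its black handle at (428,234), and the square blank at (289,172). The scene view agrees.

```bash
cat > h.py <<'E'
import numpy as np, cv2
from scipy.spatial.transform import Rotation as R
from station import arm, vision
def ray(f,u,v):
    d=np.array([(u-f["cx"])/f["fx"],-(v-f["cy"])/f["fy"],-1.])
    return np.array(f["eye"]),R.from_rotvec(f["orientation"]).as_matrix()@d
def plane(f,u,v,z):
    e,d=ray(f,u,v); return e+d*(z-e[2])/d[2]
def tri(fa,a,fb,b):
    e1,d1=ray(fa,*a);e2,d2=ray(fb,*b)
    s=np.linalg.lstsq(np.c_[d1,-d2],e2-e1,rcond=None)[0]
    p,q=e1+s[0]*d1,e2+s[1]*d2
    return (p+q)/2,np.linalg.norm(p-q)
def blobs(m,roi,amin=30):
    x0,y0,x1,y1=roi; k=np.zeros(m.shape,np.uint8); k[y0:y1,x0:x1]=m[y0:y1,x0:x1]
    return [c for c in cv2.findContours(k,cv2.RETR_EXTERNAL,cv2.CHAIN_APPROX_NONE)[0] if cv2.contourArea(c)>=amin]
def hsv(f): return cv2.cvtColor(f["img"],cv2.COLOR_RGB2HSV)
E
python3 - <<'E'
from h import *
np.set_printoptions(precision=1,suppress=True)
T=vision.grab_frame("top");S=vision.grab_frame("scene")
ht,hs=hsv(T),hsv(S)
def cen(c): m=cv2.moments(c); return m['m10']/m['m00'],m['m01']/m['m00']
pink=lambda h:(((h[...,0]<12)|(h[...,0]>165))&(h[...,1]>45)&(h[...,2]>90)).astype(np.uint8)
tan=lambda h:((h[...,0]>8)&(h[...,0]<28)&(h[...,1]>85)&(h[...,2]>70)).astype(np.uint8)
blk=lambda h:(h[...,2]<70).astype(np.uint8)
def rep(name,f,c,z):
    r=cv2.minAreaRect(c); 
    pts=np.array([plane(f,*p,z)[:2] for p in c[:,0,:]],np.float32)
    w=cv2.minAreaRect(pts); print(name,"px",np.array(cen(c)),"world centroid",plane(f,*cen(c),z),"rect",w)
for n,f,h,roi in(("blankT",T,ht,(130,220,175,265)),("blankS",S,hs,(345,172,385,200))):
    for c in blobs(pink(h),roi): rep(n,f,c,15 if n[-1]=='T' else 10)
for n,f,h,roi in(("nestT",T,ht,(280,205,340,268)),("nestS",S,hs,(200,208,270,258))):
    for c in blobs(tan(h),roi,200): rep(n,f,c,18)
for n,f,h,roi in(("recT",T,ht,(290,220,330,252)),("recS",S,hs,(220,220,255,245))):
    for c in blobs(blk(h),roi): rep(n,f,c,12)
for n,f,h,roi in(("finT",T,ht,(412,215,445,250)),("finS",S,hs,(100,215,135,252))):
    for c in blobs((h[...,2]<50).astype(np.uint8),roi): rep(n,f,c,126)
def crop(f,x0,y0,x1,y1):
    return cv2.resize(f["img"][y0:y1,x0:x1,::-1],(390,400),interpolation=cv2.INTER_CUBIC)
cv2.imwrite("pics/c1.png",np.hstack([crop(T,370,170,468,270),crop(S,75,205,190,323)]))
E
```

```text
blankS px [363.8 185.4] world centroid [483.2 347.8  10. ] rect ((484.20306396484375, 348.319580078125), (51.83449935913086, 64.0475845336914), 83.86175537109375)
nestT px [309.7 235.6] world centroid [500.8 -31.3  18. ] rect ((500.51483154296875, -31.472740173339844), (97.51686096191406, 95.88572692871094), 9.073436737060547)
nestS px [235.3 233.8] world centroid [513.2 -36.9  18. ] rect ((510.14459228515625, -35.26785659790039), (110.81259155273438, 103.46422576904297), 9.075849533081055)
recT px [309.  235.7] world centroid [500.5 -30.   12. ] rect ((499.7926330566406, -28.89234161376953), (52.6068115234375, 55.11201095581055), 0.951901376247406)
recS px [235.8 231.9] world centroid [500.5 -30.3  12. ] rect ((499.6537780761719, -31.053569793701172), (47.296852111816406, 50.89375686645508), 6.1691999435424805)
finT px [428.1 234. ] world centroid [ 508.3 -279.9  126. ] rect ((508.2630310058594, -279.9800109863281), (36.36137771606445, 27.468875885009766), 11.346542358398438)
finS px [116.1 236. ] world centroid [ 533.6 -285.3  126. ] rect ((533.0286865234375, -284.6365661621094), (21.37586212158203, 77.58951568603516), 88.20111846923828)
```

View pics/c1.png

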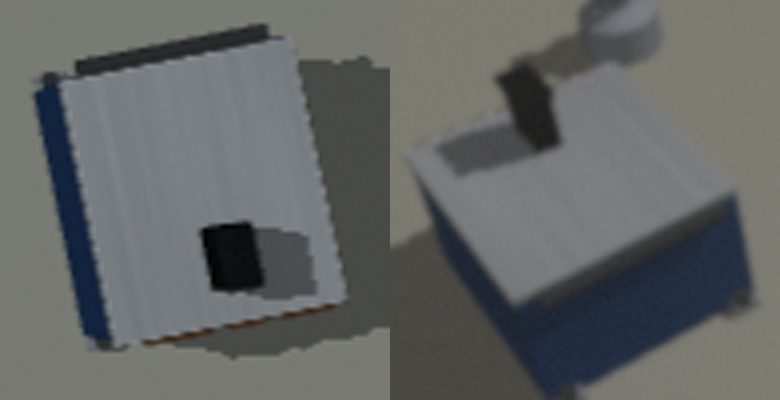

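Run:
```python
from h import *
np.set_printoptions(precision=2,suppress=True)
T=vision.grab_frame("top");S=vision.grab_frame("scene")
h=hsv(T); print(h[242,151],h[225,165],h[200,400],h[190,386])
c=np.float32([(62,82),(290,38),(345,298),(112,345)])*[98/390,100/400]+[370,170]-[.4,.4]
P=np.array([plane(T,*p,86)[:2] for p in c]);print(P,[np.linalg.norm(P[i]-P[i-1]) for i in range(4)])
b=(P[0]+P[1])/2;f=(P[2]+P[3])/2;a=b-f;a/=np.linalg.norm(a)
yaw=np.arctan2(a[1],a[0]); r=(P[0]-P[1])+(P[3]-P[2]); yaw2=np.arctan2(-r[0],r[1])
print("yaw",yaw,yaw2,"centre",P.mean(0),"foot from corners",P.mean(0)-a*(115-76.5))
mask=((((h[...,0]<14)|(h[...,0]>160))&(h[...,1]>25))).astype(np.uint8)
for q in blobs(mask,(130,220,175,265),80):
    pts=np.array([plane(T,*p,15)[:2] for p in q[:,0,:]],np.float32)
    m=cv2.moments(q); print(cv2.minEnclosingCircle(pts), cv2.minAreaRect(pts), plane(T,m['m10']/m['m00'],m['m01']/m['m00'],15))
```

```text
[  3  40 135] [ 39  15 123] [107  18 129] [107  30 135]
[[ 605.58 -195.93]
 [ 632.56 -324.6 ]
 [ 487.25 -355.29]
 [ 458.95 -224.72]] [np.float64(149.4309013075297), np.float64(131.47401264168383), np.float64(148.51209464130855), np.float64(133.59850108627325)]
yaw 0.20097767711309938 0.21007088693460022 centre [ 546.08 -275.13] foot from corners [ 508.36 -282.82]
((480.2245788574219, 346.2647705078125), 28.61634635925293) ((481.65081787109375, 345.75408935546875), (52.39326477050781, 55.026668548583984), 0.9530603885650635) [480.79 346.49  15.  ]
```

```bash
cat >> h.py <<'E'
from scipy.spatial.transform import Slerp
def down(ty,tilt=None):
    "tool pointing down, tool y at world angle ty"
    y=np.array([np.cos(ty),np.sin(ty),0]);z=np.array([0,0,-1.]);M=np.c_[np.cross(y,z),y,z]
    return R.from_matrix(M)
def rows(pts,g,n,start=None):
    "pts: list of (xyz, R); n rows for each leg"
    o=arm.get_obs(); p,r=(np.array(o["ee_pos"]),R.from_rotvec(o["orientation"])) if start is None else start
    out=[]
    for (q,rq),k in zip(pts,n):
        q=np.array(q,float);sl=Slerp([0,1],R.concatenate([r,rq])); p0=p
        for i in range(k):
            t=(i+1)/k; rn=sl(t); pn=p0+(q-p0)*t
            out.append([g,[round(float(x),2) for x in r.inv().apply(pn-p)/10],[round(float(x),3) for x in (r.inv()*rn).as_rotvec()]])
            p,r=pn,rn
    return out
def show(*a,**k):
    o=arm.get_obs(); print("t",round(o["clock"],2),"p",np.round(o["ee_pos"],1),"F",np.round(o["force"],1),"w",round(o["grip_width"],1))
    for r in rows(*a,**k): print(r,end=", ")
    print()
E
python3 -c "
from h import *
d=down(.624)
show([((480.8,346.3,110),d),((480.8,346.3,60),d)],8.6,[8,2])"
```

```text
t 0.3 p [234.5 552.  239.3] F [ 0.3  0.1 -0.5] w 87.4
[8.6, [-3.84, -1.16, 1.62], [-0.0, 0.0, 0.068]], [8.6, [-3.91, -0.9, 1.62], [-0.0, 0.0, 0.068]], [8.6, [-3.96, -0.63, 1.62], [-0.0, 0.0, 0.068]], [8.6, [-3.99, -0.36, 1.62], [-0.0, 0.0, 0.068]], [8.6, [-4.01, -0.09, 1.62], [-0.0, 0.0, 0.068]], [8.6, [-4.01, 0.19, 1.62], [-0.0, 0.0, 0.068]], [8.6, [-3.98, 0.46, 1.62], [-0.0, 0.0, 0.068]], [8.6, [-3.94, 0.73, 1.62], [-0.0, 0.0, 0.068]], [8.6, [0.0, 0.0, 2.5], [0.0, 0.0, 0.0]], [8.6, [0.0, 0.0, 2.5], [0.0, 0.0, 0.0]],
```

Call:
apply_moves(
  plan=[
    [8.6,[-3.84,-1.16,1.62],[0,0,0.068]],
    [8.6,[-3.91,-0.9,1.62],[0,0,0.068]],
    [8.6,[-3.96,-0.63,1.62],[0,0,0.068]],
    [8.6,[-3.99,-0.36,1.62],[0,0,0.068]],
    [8.6,[-4.01,-0.09,1.62],[0,0,0.068]],
    [8.6,[-4.01,0.19,1.62],[0,0,0.068]],
    [8.6,[-3.98,0.46,1.62],[0,0,0.068]],
    [8.6,[-3.94,0.73,1.62],[0,0,0.068]],
    [8.6,[0,0,2.5],[0,0,0]],
    [8.6,[0,0,2.5],[0,0,0]],
    [8.6,[0,0,0],[0,0,0]],
    [8.6,[0,0,0],[0,0,0]],
  ],
  newtons=15,
)

```text
clock: 1.8
ee_pos: [481.3, 347.0, 60.7]
orientation: [1.43, 2.797, 0.001]
force: [-0.5, -0.7, -0.4]
grip_width: 86.1
```

```bash
python3 -c "
from h import *
d=down(.624)
print(arm.get_obs()['orientation'],d.as_rotvec())
show([((480.8,346.3,25),d)],8.6,[3])"
```

```text
[1.43041649e+00 2.79660756e+00 7.32850506e-04] [1.43229406 2.79609337 0.        ]
t 1.8 p [481.3 347.   60.7] F [-0.5 -0.7 -0.4] w 86.1
[8.6, [-0.01, -0.03, 1.19], [0.0, 0.0, 0.0]], [8.6, [-0.01, -0.03, 1.19], [0.0, 0.0, 0.0]], [8.6, [-0.01, -0.03, 1.19], [0.0, 0.0, 0.0]],
```

Call:
apply_moves(
  plan=[
    [8.6,[-0.01,-0.03,1.19],[0,0,0]],
    [8.6,[-0.01,-0.03,1.19],[0,0,0]],
    [8.6,[-0.01,-0.03,1.19],[0,0,0]],
    [8.6,[0,0,0],[0,0,0]],
    [5,[0,0,0],[0,0,0]],
    [5,[0,0,0],[0,0,0]],
    [5,[0,0,0],[0,0,0]],
    [5,[0,0,0],[0,0,0]],
    [5,[0,0,0],[0,0,0]],
    [5,[0,0,0],[0,0,0]],
  ],
  newtons=15,
)

```text
clock: 3.05
ee_pos: [480.6, 346.0, 24.6]
orientation: [1.431, 2.796, 0.001]
force: [-0.2, -0.0, 3.9]
grip_width: 55.6
```

```bash
python3 -c "
from h import *
d=down(.624);e=down(0.3)
show([((480.8,346.3,80),d),((500.6,-30.8,80),e)],4.8,[2,9])"
```

```text
t 3.05 p [480.6 346.   24.6] F [-0.2 -0.   3.9] w 55.6
[4.8, [0.01, 0.02, -2.77], [0.0, 0.0, 0.0]], [4.8, [0.01, 0.01, -2.77], [0.0, 0.0, 0.0]], [4.8, [-3.53, -2.27, -0.0], [-0.0, -0.0, 0.036]], [4.8, [-3.61, -2.14, -0.0], [-0.0, -0.0, 0.036]], [4.8, [-3.68, -2.01, -0.0], [-0.0, -0.0, 0.036]], [4.8, [-3.75, -1.88, -0.0], [-0.0, -0.0, 0.036]], [4.8, [-3.82, -1.74, -0.0], [-0.0, -0.0, 0.036]], [4.8, [-3.88, -1.6, -0.0], [-0.0, -0.0, 0.036]], [4.8, [-3.93, -1.46, -0.0], [-0.0, -0.0, 0.036]], [4.8, [-3.98, -1.32, -0.0], [-0.0, -0.0, 0.036]], [4.8, [-4.03, -1.17, -0.0], [-0.0, -0.0, 0.036]],
```

Call:
apply_moves(
  plan=[
    [4.8,[0,0.01,-2.77],[0,0,0]],
    [4.8,[0,0.01,-2.77],[0,0,0]],
    [4.8,[-3.53,-2.27,0],[0,0,0.036]],
    [4.8,[-3.61,-2.14,0],[0,0,0.036]],
    [4.8,[-3.68,-2.01,0],[0,0,0.036]],
    [4.8,[-3.75,-1.88,0],[0,0,0.036]],
    [4.8,[-3.82,-1.74,0],[0,0,0.036]],
    [4.8,[-3.88,-1.6,0],[0,0,0.036]],
    [4.8,[-3.93,-1.46,0],[0,0,0.036]],
    [4.8,[-3.98,-1.32,0],[0,0,0.036]],
    [4.8,[-4.03,-1.17,0],[0,0,0.036]],
    [4.8,[0,0,0],[0,0,0]],
  ],
)

```text
clock: 4.55
ee_pos: [501.1, -33.4, 79.8]
orientation: [1.868, 2.525, -0.0]
force: [0.6, 0.5, -0.3]
grip_width: 56.0
```

Run:
```python
from h import *
T=vision.grab_frame("top");S=vision.grab_frame("scene")
def crop(f,x0,y0,x1,y1): return cv2.resize(f["img"][y0:y1,x0:x1,::-1],(390,400),interpolation=cv2.INTER_CUBIC)
cv2.imwrite("pics/c2.png",np.hstack([crop(T,265,190,355,282),crop(S,185,160,285,262)]))
e=down(.3); o=arm.get_obs()
show([((500.6,-30.8,45),e),((500.6,-30.8,39),e)],4.8,[2,2])
```

```text
t 4.65 p [500.3 -31.   79.6] F [ 0.5  0.6 -0.5] w 55.6
[4.8, [0.0, 0.02, 1.73], [-0.0, -0.0, -0.0]], [4.8, [0.0, 0.02, 1.73], [-0.0, -0.0, -0.0]], [4.8, [-0.0, -0.0, 0.3], [0.0, -0.0, 0.0]], [4.8, [-0.0, -0.0, 0.3], [0.0, -0.0, -0.0]],
```

View pics/c2.png

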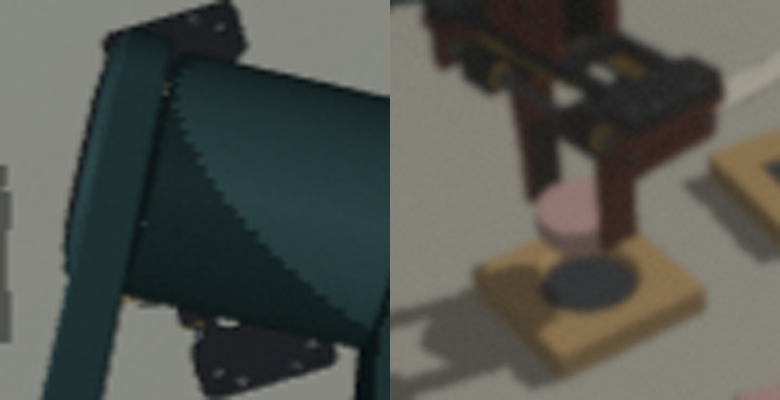

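The scene crop shows the blank held level above the recess; the top view is blocked by the arm. Descending.

Call:
apply_moves(
  plan=[
    [4.8,[0,0.02,1.73],[0,0,0]],
    [4.8,[0,0.02,1.73],[0,0,0]],
    [4.8,[0,0,0.3],[0,0,0]],
    [4.8,[0,0,0.25],[0,0,0]],
    [4.8,[0,0,0.1],[0,0,0]],
    [4.8,[0,0,0.1],[0,0,0]],
    [4.8,[0,0,0],[0,0,0]],
  ],
)

```text
clock: 5.52
ee_pos: [500.3, -30.5, 38.6]
orientation: [-1.862, -2.529, 0.001]
force: [-5.0, -0.3, 11.5]
grip_width: 55.2
```

Call:
apply_moves(
  plan=[
    [4.8,[0.03,-0.1,-0.05],[0,0,0]],
    [4.8,[0,0,0.05],[0,0,0]],
    [4.8,[0,0,0.05],[0,0,0]],
    [4.8,[0,0,0],[0,0,0]],
  ],
)

```text
clock: 6.02
ee_pos: [500.2, -30.6, 38.5]
orientation: [1.863, 2.529, 0.001]
force: [-4.5, 0.6, 17.0]
grip_width: 55.3
```

Call:
apply_moves(
  plan=[
    [4.8,[0,0,-0.1],[0,0,0]],
    [6.4,[0,0,0],[0,0,0]],
    [6.8,[0,0,0],[0,0,0]],
    [7.0,[0,0,0],[0,0,0]],
    [7.0,[0,0,0],[0,0,0]],
    [7.0,[0,0,-2],[0,0,0]],
    [7.0,[0,0,-4],[0,0,0]],
    [7.0,[0,0,-3],[0,0,0]],
    [7.0,[0,0,0],[0,0,0]],
  ],
)

```text
clock: 7.15
ee_pos: [501.9, -31.3, 130.1]
orientation: [1.861, 2.526, 0.003]
force: [0.3, -0.6, -0.3]
grip_width: 69.9
```

Run:
```python
from h import *
S=vision.grab_frame("scene")
def crop(f,x0,y0,x1,y1): return cv2.resize(f["img"][y0:y1,x0:x1,::-1],(640,560),interpolation=cv2.INTER_CUBIC)
cv2.imwrite("pics/c3.png",crop(S,195,195,275,265))
print(arm.get_obs()["force"])
```

```text
[-0.72972075 -0.47446211 -0.57898437]
```

View pics/c3.png

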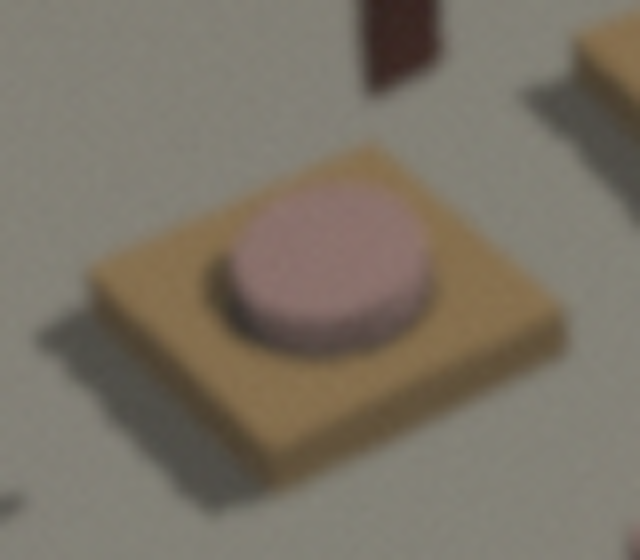

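The blank is in the recess at crop centre (330,265), near level. I'll press it gently with closed fingers to check its height and seat it.

Call:
apply_moves(
  plan=[
    [0,[0,0,0],[0,0,0]],
    [0,[0,0,0],[0,0,0]],
    [0,[0,0,0],[0,0,0]],
    [0,[0,0,0],[0,0,0]],
    [0,[0,0,0],[0,0,0]],
    [0,[0,0,4],[0,0,0]],
    [0,[0,0,3.5],[0,0,0]],
    [0,[0,0,0.5],[0,0,0]],
    [0,[0,0,0.3],[0,0,0]],
    [0,[0,0,0.2],[0,0,0]],
    [0,[0,0,0],[0,0,0]],
  ],
  newtons=10,
)

```text
clock: 8.57
ee_pos: [500.4, -31.2, 47.1]
orientation: [1.862, 2.529, 0.0]
force: [-10.3, -0.6, 45.2]
grip_width: 0.5
```

Call:
apply_moves(
  plan=[
    [0,[0,0,-2],[0,0,0]],
    [7,[0,0,-5],[0,0,0]],
    [7,[5.7,1.8,-1],[0,0,0]],
    [7,[5.7,1.8,0],[0,0,0]],
    [7,[5.7,1.8,0],[0,0,0]],
    [7,[5.7,1.8,0],[0,0,0]],
    [7,[0,0,0],[0,0,0]],
  ],
)

```text
clock: 9.45
ee_pos: [501.3, 212.0, 123.7]
orientation: [1.857, 2.534, 0.003]
force: [0.3, -0.9, 0.0]
grip_width: 57.1
```

Run:
```python
from h import *
np.set_printoptions(precision=1,suppress=True)
T=vision.grab_frame("top");S=vision.grab_frame("scene")
def crop(f,x0,y0,x1,y1): return cv2.resize(f["img"][y0:y1,x0:x1,::-1],(390,400),interpolation=cv2.INTER_CUBIC)
cv2.imwrite("pics/c4.png",np.hstack([crop(T,280,205,340,267),crop(S,200,200,270,272)]))
pk=lambda h:((((h[...,0]<9)|(h[...,0]>160))&(h[...,1]>25)&(h[...,1]<110)&(h[...,2]>80))).astype(np.uint8)
tan=lambda h:((h[...,0]>8)&(h[...,0]<28)&(h[...,1]>85)&(h[...,2]>70)).astype(np.uint8)
for n,f,r in(("T",T,(285,212,335,262)),("S",S,(205,205,265,255))):
  for q in blobs(pk(hsv(f)),r,80):
    (c,ax,an)=cv2.fitEllipse(q); print(n,c,ax,an,plane(f,*c,27),plane(f,*c,30))
    pts=np.array([plane(f,*p,27)[:2] for p in q[:,0,:]],np.float32); print(cv2.minEnclosingCircle(pts))
  for q in blobs(tan(hsv(f)),r if n=="S" else (280,205,340,268),200):
    print(cv2.minAreaRect(np.array([plane(f,*p,18)[:2] for p in q[:,0,:]],np.float32)))
```

```text
T (309.15509033203125, 235.75637817382812) (21.948884963989258, 22.231279373168945) 175.9237060546875 [500.4 -29.7  27. ] [500.4 -29.5  30. ]
((500.4554748535156, -29.519302368164062), 27.063926696777344)
((509.8796081542969, -48.18299865722656), (57.81542205810547, 91.8921127319336), 88.5396728515625)
S (235.7289581298828, 228.5216522216797) (17.820655822753906, 21.661623001098633) 80.2081527709961 [506.6 -32.2  27. ] [510.1 -33.6  30. ]
((506.0352783203125, -31.21680450439453), 34.37282180786133)
((511.8526916503906, -35.791236877441406), (110.5488510131836, 102.37610626220703), 8.690939903259277)
```

View pics/c4.png

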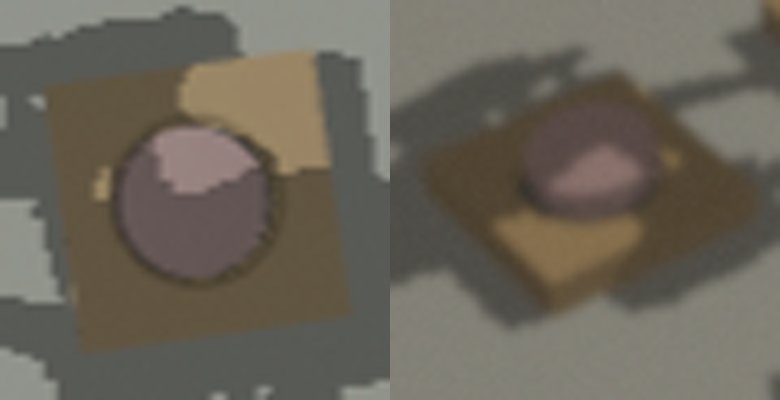

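Disc at top-crop (192,203) versus block centre (198,202): the disc sits about 1.8 mm too far to +y and about 3 mm high, so it is on the chamfer. I'll regrip across y and ease it in.

```bash
python3 -c "
from h import *
d=down(-1.366)
show([((500.6,-31.4,100),d)],8.0,[12])"
```

```text
t 9.55 p [500.9 208.5 123.3] F [ 0.4 -0.2  0.4] w 64.8
[8.0, [-1.91, -0.6, 0.2], [0.0, 0.0, 0.139]], [8.0, [-1.97, -0.33, 0.2], [0.0, 0.0, 0.139]], [8.0, [-2.0, -0.05, 0.2], [0.0, 0.0, 0.139]], [8.0, [-1.99, 0.23, 0.2], [0.0, 0.0, 0.139]], [8.0, [-1.94, 0.5, 0.2], [0.0, 0.0, 0.139]], [8.0, [-1.85, 0.76, 0.2], [0.0, 0.0, 0.139]], [8.0, [-1.72, 1.01, 0.19], [0.0, 0.0, 0.139]], [8.0, [-1.57, 1.24, 0.19], [0.0, 0.0, 0.139]], [8.0, [-1.38, 1.45, 0.19], [0.0, 0.0, 0.139]], [8.0, [-1.17, 1.62, 0.19], [0.0, 0.0, 0.139]], [8.0, [-0.93, 1.77, 0.19], [0.0, 0.0, 0.139]], [8.0, [-0.68, 1.88, 0.19], [0.0, 0.0, 0.139]],
```

Call:
apply_moves(
  plan=[
    [8.0,[-1.91,-0.6,0.2],[0,0,0.139]],
    [8.0,[-1.97,-0.33,0.2],[0,0,0.139]],
    [8.0,[-2.0,-0.05,0.2],[0,0,0.139]],
    [8.0,[-1.99,0.23,0.2],[0,0,0.139]],
    [8.0,[-1.94,0.5,0.2],[0,0,0.139]],
    [8.0,[-1.85,0.76,0.2],[0,0,0.139]],
    [8.0,[-1.72,1.01,0.19],[0,0,0.139]],
    [8.0,[-1.57,1.24,0.19],[0,0,0.139]],
    [8.0,[-1.38,1.45,0.19],[0,0,0.139]],
    [8.0,[-1.17,1.62,0.19],[0,0,0.139]],
    [8.0,[-0.93,1.77,0.19],[0,0,0.139]],
    [8.0,[-0.68,1.88,0.19],[0,0,0.139]],
  ],
)

```text
clock: 11.05
ee_pos: [499.7, -34.3, 99.9]
orientation: [3.126, 0.308, -0.001]
force: [0.4, 0.1, 0.0]
grip_width: 80.1
```

Call:
apply_moves(
  plan=[
    [8.0,[0,0,0],[0,0,0]],
  ],
)

```text
clock: 11.18
ee_pos: [499.9, -34.2, 99.8]
orientation: [3.125, 0.315, -0.001]
force: [0.4, 0.1, 0.1]
grip_width: 80.3
```

```bash
python3 -c "
from h import *
d=down(-1.366)
show([((500.6,-31.6,42),d)],8.0,[3])"
```

```text
t 11.18 p [499.9 -34.2  99.8] F [0.4 0.1 0.1] w 80.3
[8.0, [0.04, -0.08, 1.93], [0.0, 0.0, -0.001]], [8.0, [0.04, -0.08, 1.93], [0.0, 0.0, -0.001]], [8.0, [0.04, -0.08, 1.93], [0.0, 0.0, -0.001]],
```

Call:
apply_moves(
  plan=[
    [8.0,[0.04,-0.09,1.93],[0,0,0]],
    [8.0,[0.04,-0.09,1.93],[0,0,0]],
    [8.0,[0.04,-0.08,1.93],[0,0,0]],
    [8.0,[0,0,0],[0,0,0]],
    [5.0,[0,0,0],[0,0,0]],
    [5.0,[0,0,0],[0,0,0]],
    [5.0,[0,0,0],[0,0,0]],
    [5.0,[0,0,0],[0,0,0]],
    [5.0,[0,0,0],[0,0,0]],
  ],
  newtons=15,
)

```text
clock: 12.3
ee_pos: [501.7, -29.1, 42.3]
orientation: [3.125, 0.32, 0.002]
force: [0.7, 0.3, 4.3]
grip_width: 55.2
```

Call:
apply_moves(
  plan=[
    [5.0,[0,0,-0.5],[0,0,0]],
    [5.0,[-0.15,0.2,0],[0,0,0]],
    [5.0,[0,0,0],[0,0,0]],
    [5.0,[0,0,0],[0,0,0]],
  ],
)

```text
clock: 12.8
ee_pos: [499.9, -31.3, 46.7]
orientation: [-3.125, -0.319, 0.001]
force: [0.2, 0.5, -0.5]
grip_width: 55.2
```

Call:
apply_moves(
  plan=[
    [5.0,[0,0,0],[0,0,0]],
  ],
)

```text
clock: 12.92
ee_pos: [500.0, -31.3, 46.7]
orientation: [3.125, 0.32, -0.0]
force: [-0.3, 0.1, -0.5]
grip_width: 55.1
```

Call:
apply_moves(
  plan=[
    [5.0,[0.04,0,0.3],[0,0,0]],
    [5.0,[0,0,0.15],[0,0,0]],
    [5.0,[0,0,0.1],[0,0,0]],
    [5.0,[0,0,0.1],[0,0,0]],
    [5.0,[0,0,0],[0,0,0]],
  ],
)

```text
clock: 13.55
ee_pos: [500.9, -31.0, 40.8]
orientation: [-3.125, -0.319, -0.001]
force: [0.1, 1.5, 7.4]
grip_width: 55.6
```

Call:
apply_moves(
  plan=[
    [5.0,[0,0,0.1],[0,0,0]],
    [5.0,[0,0,0.05],[0,0,0]],
    [5.0,[0,0,0],[0,0,0]],
  ],
)

```text
clock: 13.92
ee_pos: [501.0, -30.9, 39.5]
orientation: [-3.125, -0.319, -0.002]
force: [0.4, 3.4, 9.3]
grip_width: 55.1
```

Call:
apply_moves(
  plan=[
    [5.0,[0,-0.07,0],[0,0,0]],
    [5.0,[0,0,0.1],[0,0,0]],
    [5.0,[0,0,0],[0,0,0]],
  ],
)

```text
clock: 14.3
ee_pos: [501.2, -30.6, 38.6]
orientation: [3.125, 0.32, 0.002]
force: [-0.7, 0.3, 7.3]
grip_width: 55.1
```

Call:
apply_moves(
  plan=[
    [5.0,[0,0,0.1],[0,0,0]],
    [5.0,[0,0,0],[0,0,0]],
    [5.0,[0,0,-0.05],[0,0,0]],
    [6.6,[0,0,0],[0,0,0]],
    [7.0,[0,0,0],[0,0,0]],
    [7.0,[0,0,0],[0,0,0]],
    [7.0,[0,0,-3],[0,0,0]],
    [0,[0,0,0],[0,0,0]],
    [0,[0,0,0],[0,0,0]],
    [0,[0,0,0],[0,0,0]],
    [0,[0,0,0],[0,0,0]],
    [0,[0,0,0],[0,0,0]],
  ],
)

```text
clock: 15.8
ee_pos: [500.1, -30.5, 67.0]
orientation: [-3.125, -0.32, 0.001]
force: [0.4, -0.3, 1.1]
grip_width: 23.3
```

Call:
apply_moves(
  plan=[
    [0,[0,0,1.5],[0,0,0]],
    [0,[0,0,0.3],[0,0,0]],
    [0,[0,0,0.1],[0,0,0]],
    [0,[0,0,0],[0,0,0]],
  ],
)

```text
clock: 16.3
ee_pos: [500.3, -30.5, 48.2]
orientation: [3.125, 0.32, -0.001]
force: [0.4, -0.4, -0.6]
grip_width: 0.4
```

Call:
apply_moves(
  plan=[
    [0,[0,0,0.1],[0,0,0]],
    [0,[0,0,0.1],[0,0,0]],
    [0,[0,0,0],[0,0,0]],
  ],
)

```text
clock: 16.68
ee_pos: [500.4, -30.5, 46.4]
orientation: [3.125, 0.32, 0.0]
force: [0.3, -0.1, 0.2]
grip_width: 0.4
```

Call:
apply_moves(
  plan=[
    [0,[0,0,0.1],[0,0,0]],
    [0,[0,0,0],[0,0,0]],
  ],
)

```text
clock: 16.92
ee_pos: [500.3, -30.5, 45.3]
orientation: [3.125, 0.32, -0.0]
force: [-0.1, -0.5, 0.3]
grip_width: 0.8
```

Call:
apply_moves(
  plan=[
    [0,[0,0,0.1],[0,0,0]],
    [0,[0,0,0],[0,0,0]],
  ],
)

```text
clock: 17.18
ee_pos: [500.4, -30.5, 44.4]
orientation: [3.125, 0.32, 0.0]
force: [-0.4, 0.5, 1.0]
grip_width: 0.7
```

Call:
apply_moves(
  plan=[
    [0,[0,0,0.1],[0,0,0]],
    [0,[0,0,0],[0,0,0]],
  ],
)

```text
clock: 17.42
ee_pos: [500.5, -30.6, 44.3]
orientation: [3.125, 0.32, 0.001]
force: [-2.2, 0.5, 13.4]
grip_width: 0.5
```

Contact at TCP 44.3 mm (tips 27.3 mm), so the blank is home at 27 mm. On to the handle.

```bash
python3 -c "
from h import *
d=down(-1.366)
show([((500.6,-31,115),d),((508.3,-282.8,170),d)],4.5,[2,7])"
```

```text
t 17.43 p [500.5 -30.6  44.3] F [-2.2  0.5 13.4] w 0.5
[4.5, [0.0, 0.02, -3.54], [0.0, -0.0, -0.0]], [4.5, [0.0, 0.02, -3.54], [0.0, -0.0, -0.0]], [4.5, [-0.62, 3.54, -0.79], [-0.0, 0.0, 0.0]], [4.5, [-0.62, 3.54, -0.79], [-0.0, 0.0, 0.0]], [4.5, [-0.62, 3.54, -0.79], [-0.0, 0.0, 0.0]], [4.5, [-0.62, 3.54, -0.79], [-0.0, 0.0, 0.0]], [4.5, [-0.62, 3.54, -0.79], [-0.0, 0.0, 0.0]], [4.5, [-0.62, 3.54, -0.79], [-0.0, 0.0, -0.0]], [4.5, [-0.62, 3.54, -0.79], [-0.0, 0.0, -0.0]],
```

Call:
apply_moves(
  plan=[
    [0,[0,0.02,-3.54],[0,0,0]],
    [4,[0,0.02,-3.54],[0,0,0]],
    [5,[-0.62,3.54,-0.79],[0,0,0]],
    [5,[-0.62,3.54,-0.79],[0,0,0]],
    [5,[-0.62,3.54,-0.79],[0,0,0]],
    [5,[-0.62,3.54,-0.79],[0,0,0]],
    [5,[-0.62,3.54,-0.79],[0,0,0]],
    [5,[-0.62,3.54,-0.79],[0,0,0]],
    [5,[-0.62,3.54,-0.79],[0,0,0]],
    [5,[0,0,0],[0,0,0]],
    [5,[0,0,0],[0,0,0]],
  ],
)

```text
clock: 18.8
ee_pos: [507.5, -281.6, 169.0]
orientation: [-3.124, -0.319, 0.001]
force: [-0.5, 0.5, -0.3]
grip_width: 49.7
```

Run:
```python
from h import *
T=vision.grab_frame("top");S=vision.grab_frame("scene")
def crop(f,x0,y0,x1,y1): return cv2.resize(f["img"][y0:y1,x0:x1,::-1],(390,400),interpolation=cv2.INTER_CUBIC)
cv2.imwrite("pics/c5.png",np.hstack([crop(T,280,205,340,267),crop(S,70,170,190,293)]))
d=down(-1.366)
show([((508.3,-282.8,106),d)],5,[4])
```

```text
t 18.9 p [ 507.5 -281.   169. ] F [ 0.2 -0.2 -0.1] w 50.2
[5, [0.01, 0.05, 1.57], [-0.0, 0.0, -0.0]], [5, [0.01, 0.05, 1.57], [-0.0, 0.0, -0.0]], [5, [0.01, 0.05, 1.57], [-0.0, 0.0, -0.0]], [5, [0.01, 0.05, 1.57], [-0.0, 0.0, -0.0]],
```

View pics/c5.png

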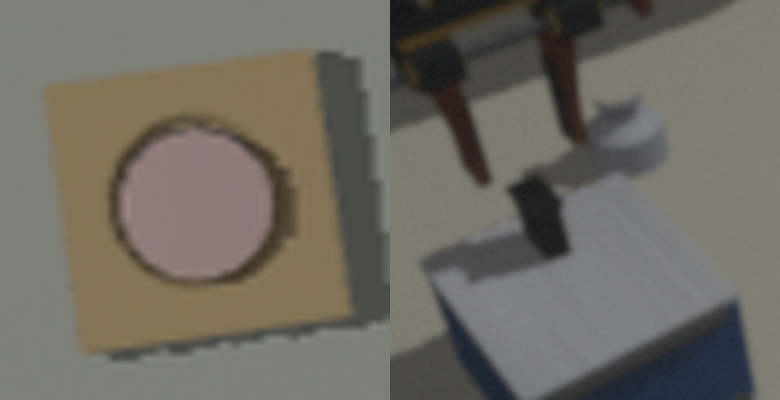

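The blank is centred in the recess with an even gap, and the fingers straddle the fin (scene crop, (480,180) and (585,140)). Descending to grip.

Call:
apply_moves(
  plan=[
    [5,[0.01,0.05,1.57],[0,0,0]],
    [5,[0.01,0.05,1.57],[0,0,0]],
    [5,[0.01,0.05,1.57],[0,0,0]],
    [5,[0.01,0.05,1.57],[0,0,0]],
    [5,[0,0,0],[0,0,0]],
    [1,[0,0,0],[0,0,0]],
    [1,[0,0,0],[0,0,0]],
    [1,[0,0,0],[0,0,0]],
    [1,[0,0,0],[0,0,0]],
    [1,[0,0,0],[0,0,0]],
    [1,[0,0,0],[0,0,0]],
  ],
  newtons=45,
)

```text
clock: 20.27
ee_pos: [508.9, -283.6, 107.1]
orientation: [-3.125, -0.319, -0.0]
force: [-0.7, 4.8, 6.6]
grip_width: 21.3
```

```bash
python3 -c "
from h import *
o=arm.get_obs();print(o['clock'],o['ee_pos'],o['force'],o['torque'],o['grip_width'],o['orientation'])"
```

```text
20.275 [ 508.87911225 -283.64829774  107.07633622] [-0.67210097  4.8222229   6.59504127] [0.75653837 0.21984317 0.05922007] 21.34610239866225 [-3.12462723e+00 -3.19457105e-01 -1.10540370e-04]
```

Call:
apply_moves(
  plan=[
    [1,[0,0,0],[0,0,0]],
    [1,[0,0,0],[0,0,0]],
    [1,[0,0,0],[0,0,0]],
  ],
)

```text
clock: 20.65
ee_pos: [508.9, -283.6, 107.1]
orientation: [-3.125, -0.32, -0.0]
force: [-0.3, 4.6, 5.6]
grip_width: 21.4
```

Run:
```python
from h import *
S=vision.grab_frame("scene")
cv2.imwrite("pics/c6.png",cv2.resize(S["img"][195:265,80:160,::-1],(640,560),interpolation=cv2.INTER_CUBIC))
```

```text
(no output)
```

View pics/c6.png

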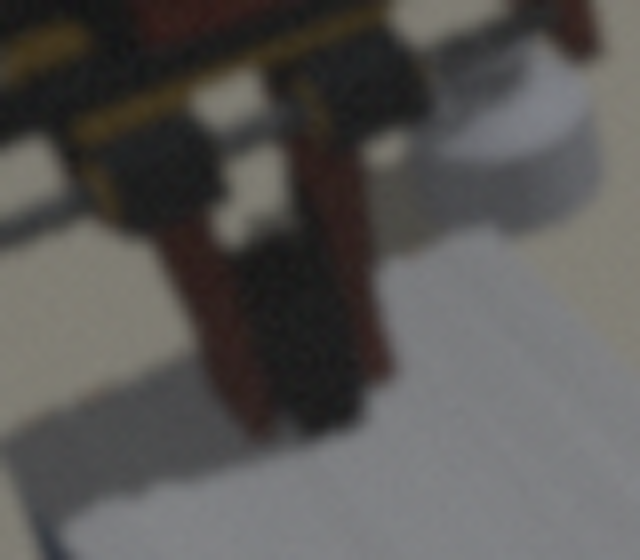

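The pads bear on the fin's 22 mm head (crop about (280,240)), which fits the 21.4 mm opening. That is a firm grip on the handle, so I'll raise the grip force and pull slowly along the hinge arc.

Call:
apply_moves(
  plan=[
    [1,[0,-0.04,0],[0,0,0]],
    [1,[0,0,0],[0,0,0]],
    [1,[0.03,0,-0.12],[0,-0.01,0]],
    [1,[0.03,0,-0.12],[0,-0.01,0]],
    [1,[0,0,0],[0,0,0]],
  ],
  newtons=60,
)

```text
clock: 21.32
ee_pos: [509.0, -283.6, 108.3]
orientation: [3.124, 0.32, -0.034]
force: [-0.3, 0.4, -7.5]
grip_width: 21.0
```

Call:
apply_moves(
  plan=[
    [1,[0.03,0,-0.12],[0,-0.01,0]],
    [1,[0.03,0,-0.12],[0,-0.01,0]],
    [1,[0,0,0],[0,0,0]],
  ],
)

```text
clock: 21.7
ee_pos: [509.9, -283.4, 111.4]
orientation: [3.121, 0.319, -0.064]
force: [-0.2, 0.5, -10.4]
grip_width: 21.2
```

Call:
apply_moves(
  plan=[
    [1,[0.03,0,-0.12],[0,-0.01,0]],
    [1,[0.03,0,-0.12],[0,-0.01,0]],
    [1,[0.03,0,-0.12],[0,-0.01,0]],
    [1,[0.03,0,-0.12],[0,-0.01,0]],
    [1,[0,0,0],[0,0,0]],
  ],
)

```text
clock: 22.32
ee_pos: [511.5, -283.1, 116.6]
orientation: [3.115, 0.319, -0.125]
force: [-1.3, 3.8, -2.2]
grip_width: 21.3
```

Run:
```python
from h import *
S=vision.grab_frame("scene")
cv2.imwrite("pics/c7.png",cv2.resize(S["img"][195:295,75:190,::-1],(690,600),interpolation=cv2.INTER_CUBIC))
```

```text
(no output)
```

View pics/c7.png

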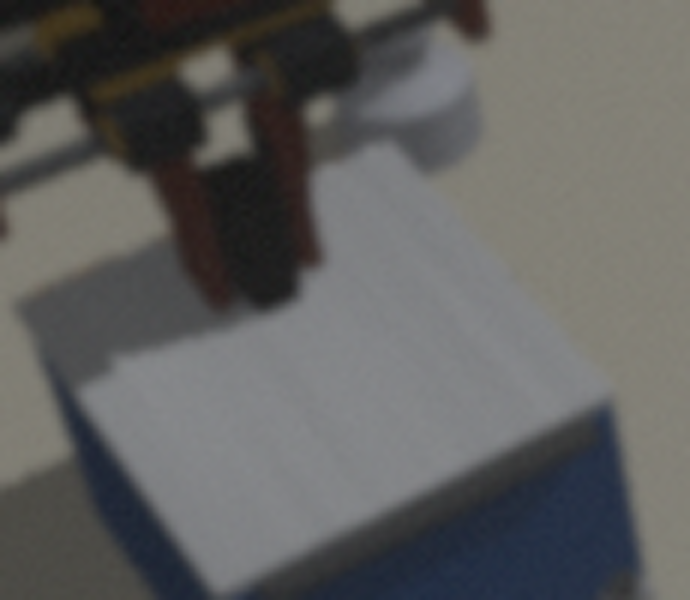

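The cover has lifted: a wedge opens along the left side of the box (crop (60,400)). Force has dropped to about the cover's weight, so the glue is broken. Continuing to 0.2 rad.

Call:
apply_moves(
  plan=[
    [1,[0.03,0,-0.12],[0,-0.01,0]],
    [1,[0.05,0,-0.23],[0,-0.02,0]],
    [1,[0.05,0,-0.23],[0,-0.02,0]],
    [1,[0.05,0,-0.23],[0,-0.02,0]],
    [1,[0.05,0,-0.23],[0,-0.02,0]],
    [1,[0.05,0,-0.23],[0,-0.02,0]],
    [1,[0.03,0,-0.12],[0,-0.01,0]],
    [1,[0,0,0],[0,0,0]],
    [1,[0,0,0],[0,0,0]],
  ],
)

```text
clock: 23.5
ee_pos: [516.5, -282.0, 129.6]
orientation: [3.09, 0.316, -0.311]
force: [-1.0, 4.4, -3.0]
grip_width: 21.3
```

Run:
```python
from h import *
o=arm.get_obs(); z=R.from_rotvec(o["orientation"]).as_matrix()[:,2]; print(z,np.arccos(-z[2]),o["clock"])
S=vision.grab_frame("scene");T=vision.grab_frame("top")
cv2.imwrite("pics/c8.png",cv2.resize(S["img"][190:310,75:195,::-1],(600,600),interpolation=cv2.INTER_CUBIC))
# predicted pixels of the cover's corners for several angles
hinge=np.array([546.08,-275.13,80])+np.array([np.cos(.205),np.sin(.205),0])*75.5
ax=np.array([np.cos(.205),np.sin(.205),0]);ay=np.array([-ax[1],ax[0],0])
def proj(f,p):
    c=R.from_rotvec(f["orientation"]).inv().apply(p-f["eye"]); return f["cx"]+f["fx"]*c[0]/-c[2], f["cy"]-f["fy"]*c[1]/-c[2]
for th in(0,.1,.15,.2,.25):
    out=[]
    for s in(-67,67):
        for (x,zz) in((-153,6),(-153,0)):
            p=hinge+ax*(x*np.cos(th)+zz*np.sin(th))+ay*s+np.array([0,0,-x*np.sin(th)+zz*np.cos(th)])
            u,v=proj(S,p); out.append((round((u-75)*5),round((v-190)*5)))
    print(th,"crop px right front top/bottom, left front top/bottom:",out)
```

```text
[-0.19519039 -0.04001186 -0.97994886] 0.2005916833211132 23.5
0 crop px right front top/bottom, left front top/bottom: [(17, 292), (22, 304), (330, 156), (333, 167)]
0.1 crop px right front top/bottom, left front top/bottom: [(8, 265), (12, 275), (325, 129), (327, 140)]
0.15 crop px right front top/bottom, left front top/bottom: [(4, 251), (7, 262), (323, 116), (324, 126)]
0.2 crop px right front top/bottom, left front top/bottom: [(0, 239), (3, 249), (321, 104), (322, 114)]
0.25 crop px right front top/bottom, left front top/bottom: [(-4, 226), (-1, 236), (320, 91), (321, 101)]
```

View pics/c8.png

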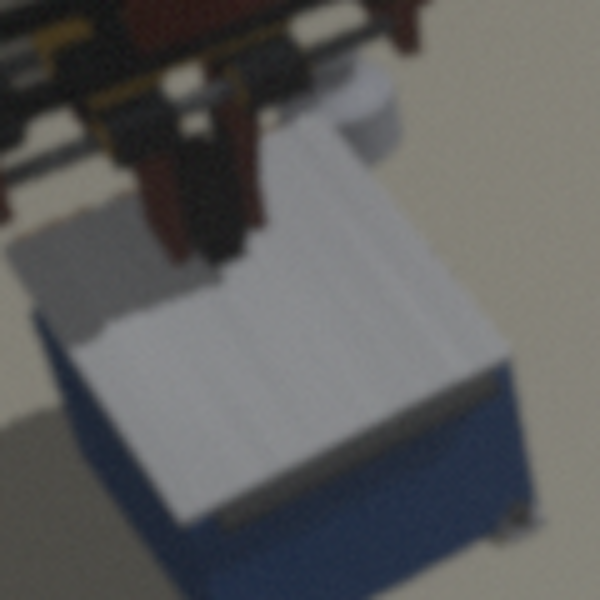

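The cover's front corners are at crop (5,243) and (310,112), matching the prediction for 0.20 to 0.22 rad. The tool tilt of 0.2006 rad and the 22.5 mm rise agree. I'll check it is steady, then hand in.

Call:
apply_moves(
  plan=[
    [1,[0,0,0],[0,0,0]],
    [1,[0,0,0],[0,0,0]],
    [1,[0,0,0],[0,0,0]],
    [1,[0,0,0],[0,0,0]],
    [1,[0,0,0],[0,0,0]],
    [1,[0,0,0],[0,0,0]],
  ],
)

```text
clock: 24.35
ee_pos: [516.5, -282.0, 129.5]
orientation: [3.09, 0.316, -0.311]
force: [0.2, 5.1, -2.7]
grip_width: 21.1
```

```bash
python3 -c "
from station import arm
o=arm.get_obs();print(o['clock'],o['ee_pos'],o['force'],o['grip_width'],abs(o['dq']).max())
if abs(o['ee_pos'][2]-129.6)<1 and o['grip_width']>19: print(arm.hand_in())"
```

```text
24.35 [ 516.4573545  -282.00853536  129.53409307] [ 0.15690936  5.07011394 -2.7050306 ] 21.07758792680886 0.0013114837427538658
the job is handed in; nothing more can be done
None
```

The round blank is seated in the round nest and released. The glue box cover is broken free and held about 30 mm open by its handle. I handed the job in at 24.4 s.

- **Blank:** The first placing failed. The blank caught on the chamfer about 3 mm high and roughly 1.8 mm off towards +y, and pressing on it there reached 45 N at the fingertips. I regripped it, eased it in and let go. A touch with closed fingers then met its top at 27.3 mm (27 mm expected), and the top view showed an even gap all round.
- **Cover:** The force on the handle read about 10 N at most between steps, then fell to the cover's weight without a jump. The peak may have come between readings. The tool tilt of 0.2006 rad and the 22.5 mm rise both give about 0.20 rad. The cover corners in the image gave a rougher 0.21–0.225 rad.
- **At the end:** The hold was steady, drifting 0.1 mm over 0.75 s at 60 N grip. The fingers stopped at 21 mm, so they hold the handle's wide head rather than its 16 mm stem, and no slip was seen. About 5 N of sideways force remained.
- **Other things on the table:** I did not measure the bystanders again; nothing in the last pictures suggested they had moved.

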